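# Close up the chip trap and set its inlet gate

### The arm

A 6-joint arm with a two-finger parallel gripper is mounted at the origin on the work surface; the furniture and walls round the work are solid. World frame = base frame: x ahead of the robot, y to its left, z up, the work surface at z = 0. Lengths are in m, angles in degrees, forces in N, time in s.
With the tool pointing down it reaches from about 0.325 to 0.875 m from the base axis. Payload 4.4 kg.
Tool frame: the origin (TCP) lies between the finger pads; the fingertips stand 25 mm ahead of it and the grasp point (between the pads) lies 6 mm ahead of it; z points along the fingers, y is the direction in which the jaws open and shut (so a half turn about z gives the same grasp; the last joint's range is limited). The gripper opens to 85 mm and grips with 20 to 120 N. Pads are 22 mm wide; open, the fingers measure 114 mm over their backs; the gripper's body (76 mm by 85 mm) begins 54 mm behind the grasp point. The pads swing forward as they close: fully open they stand 13 mm farther back than shut.
Start: joints at [-75.201, 11.837, 88.321, -0, 79.842, -8.623], TCP at [0.229, -0.528, 0.256] pointing down, gripper open.
Joint ranges: [-156.59, 156.59], [-49.26, 127.26], [12.9, 141.05], [-63.56, 243.56], [4.71, 150.69], [-161.64, 161.64]. Speed limits (degrees/s): [159.86, 159.86, 180, 180, 180, 180].

### API

Orientations are given as a 3x3 rotation matrix whose columns are the frame's x, y, z axes.
In Python, from bench import status, viewer, ticket, models gives the robot as it stands. The module is installed in compiled form; this text tells all that it offers.
- The arm moves only by the shell command python3 -m jog 'ROWS' [FORCE]. ROWS is JSON, a list of rows, each a list of 3 entries, a list of its own where there are three numbers: the turn, a rotation vector about the world's x, y, z in degrees, then the shift along the world's x, y, z in mm, then the finger opening in mm, from 0 to 85.4. A call has 1 to 12 rows; each row shifts and turns the pose as measured when the row begins; what a row does not reach is not made up. A row lasts 1/8 s, in which the tool goes at most 62.5 mm and 10.7 degrees, less where a joint would pass 70% of its speed; a pose out of reach is approached as far as the arm can. A call is refused whole if a number of a shift passes 62.5 or a number of a turn 10.7, either way. A call with a gripper value outside its range is refused whole. The fingers move at their own pace and stop on an object; FORCE is the grip in N (left out, the last holds). Time passes only in rows, so rows that do not move let the fingers close. It gives the time, the measured TCP pose, the force and the opening at its end, in the units of the state.
- status.sense(): the state, without advancing time (a new reading comes with each control period).
- viewer.camera(name): name is "side" or "top" or "wrist"; returns a dict with "img" (480x640x3 uint8, red, green, blue), "fx", "fy", "cx", "cy" (pixels), "R" (3x3) and "t" (3): a world point X has camera coordinates R X + t; the wrist camera has in their place "hand_eye" (4x4, takes a point from camera to tool coordinates, whose origin is the TCP and whose axes are the flange's). Camera axes: x right, y down, z forward; pixel columns grow to the right and rows downward; lengths in m; the calibration is good to about 2 mm. The wrist camera is an equidistant fisheye: a pixel r from the principal point sees the ray r / f radians off the axis. A picture is of the moment at which its call begins: read the wrist's pose just before it. There is no depth.
- ticket.sign_off(): hands the job in, once; it reports no verdict.
Trained networks look in a picture, given as the dict that the camera call returned (one of the last four; its "shot" number tells which), for a name from the list of things; names that differ only in an ending like _2 or _b are one class to them, and where a whole thing is asked for, a point or a joint stands for the part that bears it (a point fixed in the world has none). Each returns a list of dicts, best first, with "conf" (0 to 1); they miss things now and then, are a little off and sometimes report something else, mostly with a low value. They report only what shows in the picture. A call takes as long as a camera call. They do not tell look-alikes from the thing itself.
- models.look_for(name, picture): "rect" ([left, top, right, bottom] in pixels, round what is visible of it).
- models.mark_of(name, picture): "at" ([row, column] in pixels: a listed point, or the origin of a listed thing).
The state is a dict: "time": time; "qpos": joint angles; "joint_velocities": joint speeds; "effort": joint torques, N m; "position": TCP position; "tool_rot": TCP orientation; "contact_force": force on the tool from outside, world axes, zero at the start; "moment": the same for the moment, N m; "grip_width": opening from 0.0 (shut) to 1.0 (fully open).
Only numpy, scipy, OpenCV 4.12 (cv2) and the standard library are available. Lean on these libraries where they do the work, as an engineer would, in place of code of your own. Each camera call takes 0.05 s, during which the arm holds its last target.

### The job

The chip trap has been emptied and has to go back into service. Put its clean-out cover on: the plate hides the four headed studs, so feel for its keyholes to drop over the heads until it lies flat on the gasket, and then slide it fully home under the heads. After that pull the red-handled inlet gate out from shut to its half-open notch, where it clicks; let go, and leave the oil can and the tape measure where they stand.

Things in the scene. Friction and masses are not known exactly. Their poses are not given: they have to be found in the camera images.
- trap: the chip trap: green sheet-steel box bolted to the bench, 200 (x) x 290 (y) x 80 mm high; origin at the centre of its underside; x points to its back (away from the robot at yaw 0), y to its left. On top: in the left half the clean-out opening with black gasket and four headed steel studs; in the right half the slide gate's aluminium frame (92 x 96 x 15 mm) with the inlet spigot
- port (a point): centre of the mouth of the round aluminium inlet spigot (60 mm across), which rises from the gate's frame; 45 mm above the top of the trap, 125 mm above the bench. The shutter is seen through it
- seat (a point): centre of the clean-out seat, on the gasket's top face 83 mm above the bench; axes parallel to the trap's. Studs stand at x = +-44, y = +-48 mm: shank 8 mm thick, 9 mm tall, then a head 16 mm across (12 at its bevelled top), its top 15 mm above the gasket. Fully home, the cover's origin lies on this point with its x along this x, either way round
- cover: loose clean-out cover, starts flat on the bench at the robot's left, right side up: aluminium plate 160 (x) x 130 (y) x 6 mm, about 0.35 kg; origin at the centre of its underside. Four keyholes: slots 12 mm wide with closed ends at x = +-44, y = +-48 mm, each running toward the cover's +x into a round hole 19 mm across centred 16 mm farther on (x = -28 and +60 mm)
- cover_lead (a point): point on the cover's underside, midway between its four round holes, 16 mm from the cover's origin toward its +x. When this point is over the seat's centre (and the cover square to the seat), the plate drops 15 mm from the stud heads to the gasket. Then 16 mm of slide along the cover's +x (a stop follows 2 mm later) brings it home, its slots under the heads with 3 mm of play in height
- cover_handle (a point): centre of the cover's black bow handle, 43 mm above the cover's underside; axes parallel to the cover's. The grip bar runs along the cover's y: 12 mm wide (x), 14 mm high, 100 mm long; the gap under it is 30 mm high and 72 mm long
- gate (a joint): how far the inlet gate (a flat steel shutter) is pulled out, m: 0 shut (as it starts), 0.027 half open, 0.054 fully open, end stop 0.055. It slides level along the trap's -x. A spring plunger clicks into a notch at each setting: about 7 N to leave a notch, 1 to 2 N between notches; within 2 mm of a notch it draws the gate in
- gate_lip (a point): grip point on the gate's upright red lip at its front end; moves with the gate; 30 mm above the top of the trap (110 mm above the bench), axes parallel to the trap's. The lip is 10 mm thick (x) and 50 mm wide (y); its top is 11.5 mm above this point, the shutter 20 mm below it, and the gate's frame begins 50 mm behind it when shut
- oil_can: red oil can with a long bent spout, 56 x 59 x 156 mm, standing on the bench to the right of the trap; origin at the centre of its underside. Leave it alone
- tape_measure: yellow pocket tape measure, 32 x 75 x 62 mm, standing on the bench in front of the trap's right side; origin at the centre of its underside. Leave it alone
Things that resemble listed ones, but are neither listed nor needed, are in the scene too. There is more than one size of the cover; the one meant has the size given above.

How it is judged:
By the outcome, as a careful person would: the job done as asked, in the order asked, and still so for the second after the job is handed in, with the robot touching nothing.
It also fails if it takes over 43 s, if anything falls off the work surface, if the arm or the gripper's body presses on something with over 40 N, if the wrist force passes 120 N, or if a joint passes its speed limit or range.

## Working session

There is one attempt and no reset: what is moved stays moved. The work goes in short steps, Python scripts to look and compute and a shell command to move; the robot and the scene stay as the last step left them, time stands still between calls to the robot, and variables do not carry over. Pictures are saved under pics/ and viewed, and the job is handed in when it is done.

```bash
mkdir -p pics; cat > h.py <<'E'
import numpy as np, cv2
from bench import status, viewer, ticket, models
def save(d,n): cv2.imwrite('pics/'+n,d['img'][:,:,::-1])
def ray(d,u,v,s=None):
    if 'hand_eye' in d:
        H=np.array(d['hand_eye']);x=(u-d['cx'])/d['fx'];y=(v-d['cy'])/d['fy'];r=np.hypot(x,y)
        c=np.array([np.sin(r)*x/max(r,1e-9),np.sin(r)*y/max(r,1e-9),np.cos(r)])
        R=np.array(s['tool_rot']);p=np.array(s['position'])
        return p+R@H[:3,3], R@H[:3,:3]@c
    R=np.array(d['R']);t=np.array(d['t'])
    return -R.T@t, R.T@np.array([(u-d['cx'])/d['fx'],(v-d['cy'])/d['fy'],1])
def atz(d,u,v,z,s=None):
    o,r=ray(d,u,v,s); return o+r*(z-o[2])/r[2]
def proj(d,X,s=None):
    X=np.asarray(X,float)
    if 'hand_eye' in d:
        H=np.array(d['hand_eye']);R=np.array(s['tool_rot']);p=np.array(s['position'])
        c=H[:3,:3].T@(R.T@(X-p)-H[:3,3]); th=np.arctan2(np.hypot(c[0],c[1]),c[2]);n=np.hypot(c[0],c[1])
        return np.array([d['cx']+d['fx']*th*c[0]/n,d['cy']+d['fy']*th*c[1]/n])
    c=np.array(d['R'])@X+np.array(d['t']); return np.array([d['cx']+d['fx']*c[0]/c[2],d['cy']+d['fy']*c[1]/c[2]])
def tri(a,b):
    (o1,r1),(o2,r2)=a,b
    r1=r1/np.linalg.norm(r1);r2=r2/np.linalg.norm(r2)
    s=np.linalg.lstsq(np.c_[r1,-r2],o2-o1,rcond=None)[0]
    p,q=o1+s[0]*r1,o2+s[1]*r2
    return (p+q)/2,np.linalg.norm(p-q)
def st():
    s=status.sense();print('t',s['time'],'p',np.round(s['position'],4),'F',np.round(s['contact_force'],1),'M',np.round(s['moment'],2),'g',round(s['grip_width'],3));return s
E
python3 - <<'E'
from h import *
s=st();print(np.round(s['tool_rot'],3))
for n in ('side','top'):
    d=viewer.camera(n);save(d,n+'0.png')
    print(n,d['fx'],d['fy'],d['cx'],d['cy'],np.round(d['R'],3).tolist(),np.round(d['t'],3))
    for m in ('cover','cover_handle','cover_lead','seat','port','gate_lip','trap'):
        print(m,[(np.round(k['at']),round(k['conf'],2)) for k in models.mark_of(m,d)][:3])
st()
E
```

```text
t 0.0 p [ 0.2284 -0.5269  0.2551] F [ 0.1  0.1 -0.2] M [0.   0.02 0.01] g 1.001
[[ 0.918  0.398 -0.001]
 [ 0.398 -0.918  0.002]
 [ 0.    -0.002 -1.   ]]
side 562.1820663244508 562.1820663244508 323.55843433348645 243.54203025298338 [[-0.929, -0.369, 0.007], [-0.255, 0.629, -0.735], [0.267, -0.685, -0.678]] [0.407 0.222 1.483]
cover [(array([386., 353.]), 0.94), (array([344., 274.]), 0.74)]
cover_handle [(array([333., 272.]), 0.73), (array([379., 350.]), 0.72)]
cover_lead [(array([347., 269.]), 0.6), (array([387., 347.]), 0.59)]
seat [(array([241., 303.]), 0.84)]
port [(array([201., 314.]), 0.9)]
gate_lip [(array([345., 269.]), 0.65), (array([213., 347.]), 0.62)]
trap [(array([247., 307.]), 0.76), (array([345., 272.]), 0.42), (array([211., 347.]), 0.35)]
top 558.6079475485443 558.6079475485443 313.88551093601046 245.28252010035337 [[-0.028, -1.0, 0.005], [-0.997, 0.027, -0.071], [0.071, -0.007, -0.997]] [-0.051  0.456  1.531]
cover [(array([242., 199.]), 0.84), (array([318., 190.]), 0.56)]
cover_handle [(array([318., 184.]), 0.68), (array([238., 197.]), 0.61)]
cover_lead [(array([320., 183.]), 0.74), (array([240., 200.]), 0.62)]
seat [(array([213., 305.]), 0.76), (array([240., 199.]), 0.75)]
port [(array([205., 364.]), 0.55)]
gate_lip [(array([240., 364.]), 0.63)]
trap [(array([218., 333.]), 0.86), (array([264., 438.]), 0.57)]
t 0.8 p [ 0.2285 -0.5276  0.2563] F [-0.2 -1.  -0. ] M [ 0.04  0.   -0.05] g 1.002
```

View pics/side0.png

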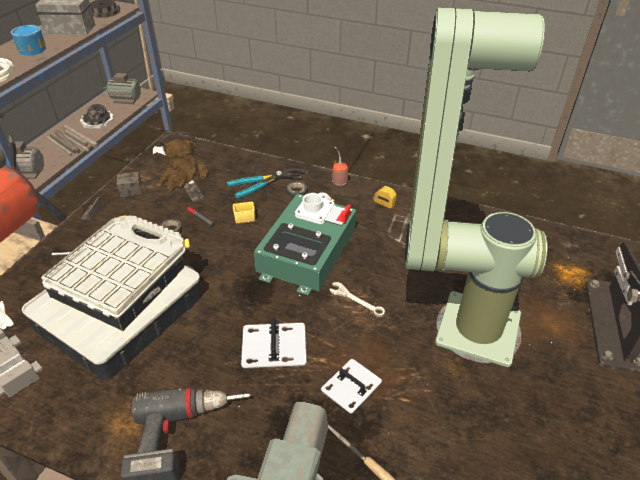

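View pics/top0.png

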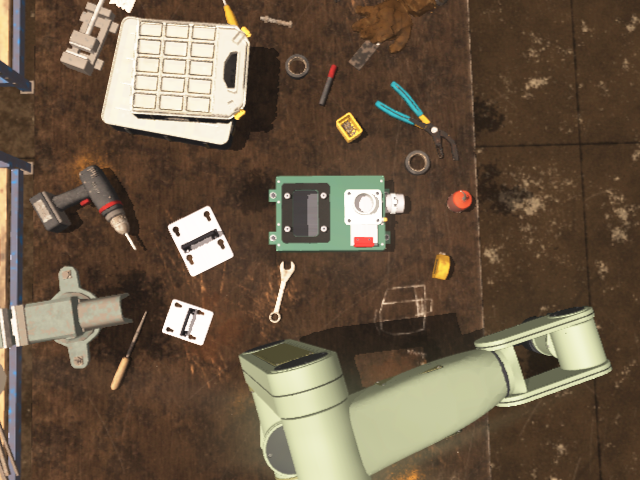

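```bash
python3 - <<'E'
from h import *
d=viewer.camera('top');im=d['img']
cv2.imwrite('pics/topc.png',cv2.resize(im[195:285,155:245,::-1],None,fx=6,fy=6,interpolation=cv2.INTER_CUBIC))
cv2.imwrite('pics/topt.png',cv2.resize(im[165:265,260:400,::-1],None,fx=5.5,fy=5.5,interpolation=cv2.INTER_CUBIC))
m=(im.min(2)>150).astype(np.uint8)
cs,_=cv2.findContours(m,cv2.RETR_EXTERNAL,cv2.CHAIN_APPROX_NONE)
for c in cs:
    (x,y),wh,a=cv2.minAreaRect(c)
    if cv2.contourArea(c)>500 and 150<y<350:
        B=cv2.boxPoints(((x,y),wh,a)); W=np.array([atz(d,*b,.006)[:2] for b in B])
        print(np.round([x,y]),np.round(W,4).tolist(),np.linalg.norm(W[1]-W[0]),np.linalg.norm(W[2]-W[1]),W.mean(0))
        e=W[1]-W[0] ;f=W[2]-W[1]; print(np.degrees(np.arctan2(e[1],e[0])),np.degrees(np.arctan2(f[1],f[0])))
hsv=cv2.cvtColor(im,cv2.COLOR_RGB2HSV)
g=cv2.inRange(hsv,(60,60,30),(90,255,200));g[:165]=0;g[265:]=0;g[:,:260]=0;g[:,392:]=0
c=max(cv2.findContours(g,0,1)[0],key=cv2.contourArea)
B=cv2.boxPoints(cv2.minAreaRect(c));W=np.array([atz(d,*b,.08)[:2] for b in B]);print('trap',B.tolist(),np.round(W,4).tolist(),W.mean(0))
E
```

```text
[ 49. 320.] [[0.305, 0.741], [0.3224, 0.6157], [0.2322, 0.6005], [0.215, 0.7253]] 0.1265005055493468 0.0914784886057645 [0.26868716 0.67062714]
-82.09615853553939 -170.37966673045378
[187. 322.] [[0.2275, 0.3641], [0.3196, 0.3321], [0.2785, 0.2183], [0.1866, 0.2508]] 0.09750859581911253 0.12100537305019275 [0.25303128 0.29133653]
-19.132129750099786 -109.87067912314268
[200. 241.] [[0.5228, 0.3471], [0.5779, 0.2273], [0.4313, 0.1597], [0.3769, 0.2789]] 0.1318782934284142 0.16153206671037407 [0.47723037 0.25326125]
-65.28978721443626 -155.243970585137
[364. 217.] [[0.6115, -0.1523], [0.6086, -0.262], [0.4509, -0.2562], [0.4539, -0.1474]] 0.10965084533045079 0.15780886831464214 [ 0.53122404 -0.20448342]
-91.52522289057552 177.9167074416171
trap [[277.0, 176.0], [346.0, 176.0], [346.0, 199.0], [277.0, 199.0]] [[0.6388, 0.0308], [0.6339, -0.154], [0.5717, -0.1521], [0.5766, 0.0322]] [ 0.60524273 -0.06077518]
```

View pics/topc.png

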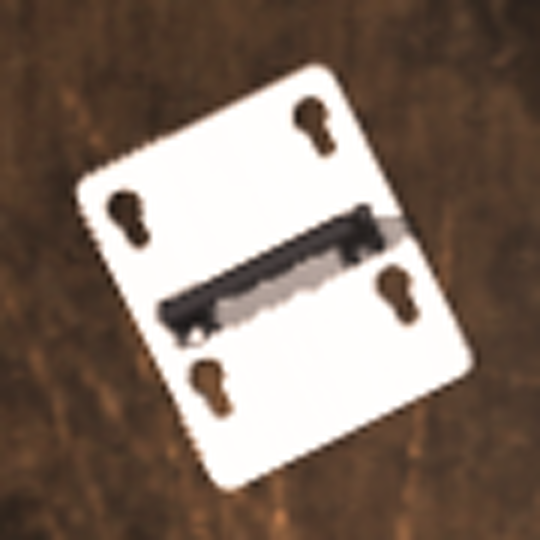

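View pics/topt.png

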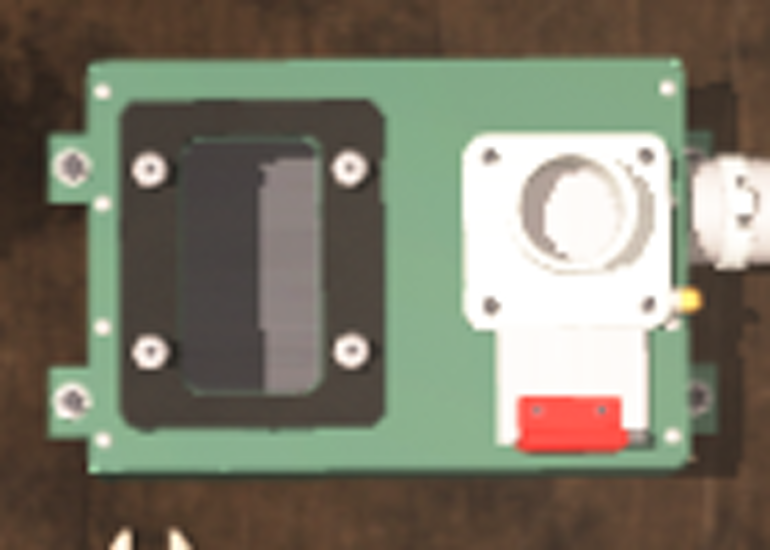

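```bash
python3 - <<'E'
from h import *
d=viewer.camera('top');a=viewer.camera('side')
save(a,'s1.png')
c=[(149,169),(350,168),(150,351),(351,351)]
W=np.array([atz(d,260+(x+.5)/5.5-.5,165+(y+.5)/5.5-.5,.098)[:2] for x,y in c])
print(np.round(W,4),W.mean(0)); f=W[0]+W[1]-W[2]-W[3];e=W[0]+W[2]-W[1]-W[3]
print('dx',np.linalg.norm(f)/2,'dy',np.linalg.norm(e)/2,np.degrees(np.arctan2(f[1],f[0])),np.degrees(np.arctan2(-e[0],e[1])))
print('lip',atz(d,260+570/5.5,165+425/5.5,.12))
cv2.imwrite('pics/sc.png',cv2.resize(a['img'][185:295,245:365,::-1],None,fx=5,fy=5,interpolation=cv2.INTER_CUBIC))
cv2.imwrite('pics/scc.png',cv2.resize(a['img'][310:380,230:320,::-1],None,fx=7,fy=7,interpolation=cv2.INTER_CUBIC))
# predicted cover corners & studs in side
y=np.radians(24.76);R=np.array([[np.cos(y),-np.sin(y)],[np.sin(y),np.cos(y)]])
im=cv2.resize(a['img'][310:380,230:320,::-1],None,fx=7,fy=7,interpolation=cv2.INTER_CUBIC)
for p in [(80,65),(80,-65),(-80,65),(-80,-65)]:
    q=R@np.array(p)/1000+[.4772,.2533];u=proj(a,[*q,.006]);cv2.circle(im,(int((u[0]-230+.5)*7),int((u[1]-310+.5)*7)),4,(0,0,255),1)
for yy in(-50,0,50):
    q=R@np.array([0,yy])/1000+[.4772,.2533];u=proj(a,[*q,.050]);cv2.circle(im,(int((u[0]-230+.5)*7),int((u[1]-310+.5)*7)),4,(0,255,0),1)
cv2.imwrite('pics/scc.png',im)
im=cv2.resize(a['img'][185:295,245:365,::-1],None,fx=5,fy=5,interpolation=cv2.INTER_CUBIC)
for w in W:
    u=proj(a,[*w,.098]);cv2.circle(im,(int((u[0]-245+.5)*5),int((u[1]-185+.5)*5)),4,(0,0,255),1)
cv2.imwrite('pics/sc.png',im)
E
```

```text
[[ 0.5829  0.0054]
 [ 0.5809 -0.091 ]
 [ 0.4952  0.0071]
 [ 0.4926 -0.089 ]] [ 0.53789715 -0.04188297]
dx 0.08801628734664055 dy 0.0962728732174177 -1.2037176975575623 -1.3940742568442088
lip [ 0.4515613 -0.1913918  0.12     ]
```

View pics/sc.png

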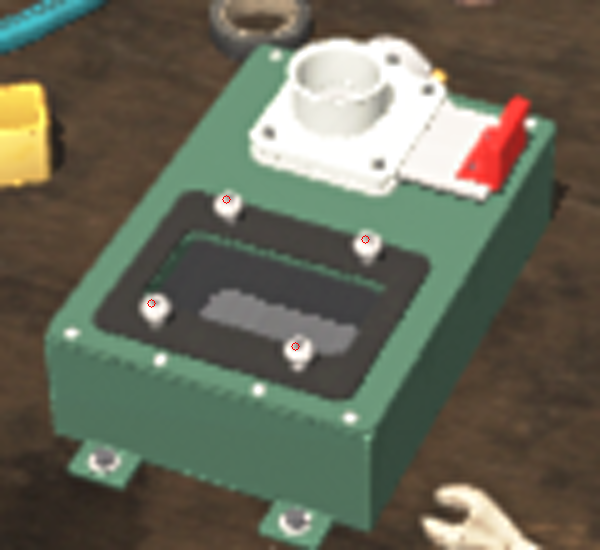

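View pics/scc.png

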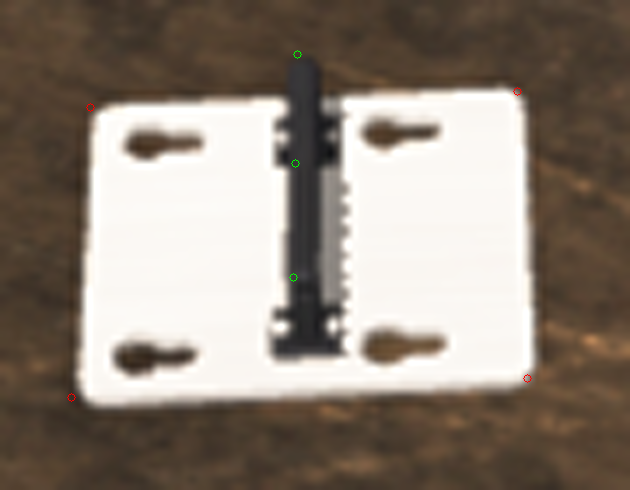

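```bash
python3 -m jog '[[[0,0,7.6],[18,57,0],50],[[0,0,7.6],[18,57,0],50],[[0,0,7.6],[18,57,0],50],[[0,0,7.6],[18,57,0],50],[[0,0,7.6],[18,57,0],50],[[0,0,7.6],[18,57,0],50],[[0,0,7.6],[18,57,0],50],[[0,0,7.6],[18,57,0],50],[[0,0,7.6],[18,57,0],50],[[0,0,7.6],[18,57,0],50],[[0,0,7.6],[18,57,0],50],[[0,0,7.6],[18,57,0],50]]' 80; python3 -c "
from h import *
s=st();R=np.array(s['tool_rot']);print(np.round(R,3),np.degrees(np.arctan2(R[1,1],R[0,1])),np.round(s['qpos'],1))"
```

```text
time: 2.45
position: [0.4479, 0.1736, 0.2598]
tool_rot: [[-0.456, 0.89, 0.016], [0.89, 0.456, 0.004], [-0.004, 0.016, -1.0]]
contact_force: [0.7, -0.8, 1.1]
grip_width: 0.584
t 2.45 p [0.4479 0.1736 0.2598] F [ 0.7 -0.8  1.1] M [-0.05  0.01 -0.04] g 0.584
[[-0.456  0.89   0.016]
 [ 0.89   0.456  0.004]
 [-0.004  0.016 -1.   ]] 27.115037241113725 [ 10.8  -0.6 101.5   0.   78.1 -16.3]
```

```bash
python3 -m jog '[[[0,0,-1],[12,38,-35],50],[[0,0,-1],[12,38,-35],50],[[0,0,-0.4],[3,3,-30],50],[[0,0,0],[0,0,0],50]]' 80; python3 -c "
from h import *
s=st();R=np.array(s['tool_rot']);print(np.round(R,3),np.degrees(np.arctan2(R[1,1],R[0,1])))
d=viewer.camera('wrist');save(d,'w1.png');im=d['img'].copy()[:,:,::-1].copy()
y=np.radians(24.76);Q=np.array([[np.cos(y),-np.sin(y)],[np.sin(y),np.cos(y)]])
for p in [(80,65,6),(80,-65,6),(-80,65,6),(-80,-65,6),(0,50,50),(0,-50,50)]:
    q=Q@np.array(p[:2])/1000+[.476,.2525];u=proj(d,[*q,p[2]/1000],s);cv2.circle(im,(int(u[0]),int(u[1])),3,(0,0,255),1)
cv2.imwrite('pics/w1.png',im)
"
```

```text
time: 2.95
position: [0.4769, 0.2605, 0.1588]
tool_rot: [[-0.425, 0.905, 0.022], [0.905, 0.425, 0.004], [-0.005, 0.022, -1.0]]
contact_force: [0.8, -0.2, -0.3]
grip_width: 0.586
t 2.95 p [0.4769 0.2605 0.1588] F [ 0.8 -0.2 -0.3] M [ 0.03  0.08 -0.03] g 0.586
[[-0.425  0.905  0.022]
 [ 0.905  0.425  0.004]
 [-0.005  0.022 -1.   ]] 25.149808163013752
```

View pics/w1.png

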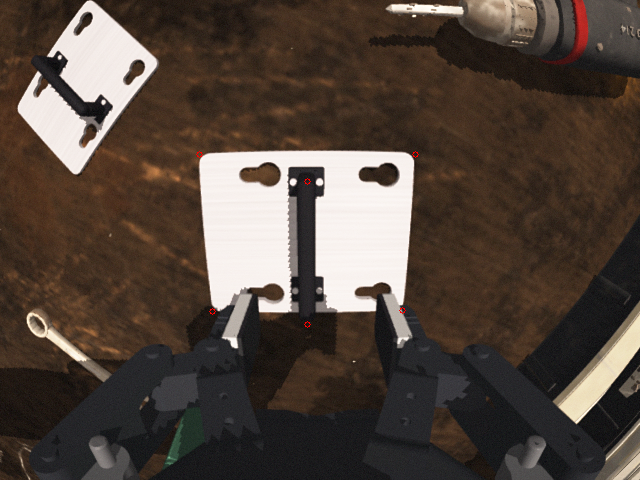

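```bash
python3 -m jog '[[[-0.2,1.2,-0.4],[-1,-8,-30],50],[[0,0,0],[0,0,-40],50],[[0,0,0],[0,0,-35],50],[[0,0,0],[0,0,-5],50],[[0,0,0],[0,0,0],50]]' 80; python3 -c "
from h import *
s=st();R=np.array(s['tool_rot']);print(np.round(R,3),np.degrees(np.arctan2(R[1,1],R[0,1])))"
```

```text
time: 3.62
position: [0.4862, 0.2528, 0.0605]
tool_rot: [[-0.415, 0.91, 0.025], [0.91, 0.415, 0.009], [-0.002, 0.027, -1.0]]
contact_force: [0.8, 0.7, 0.7]
grip_width: 0.585
t 3.625 p [0.4862 0.2528 0.0605] F [0.8 0.7 0.7] M [-0.03  0.03  0.01] g 0.585
[[-0.415  0.91   0.025]
 [ 0.91   0.415  0.009]
 [-0.002  0.027 -1.   ]] 24.50720118580066
```

```bash
python3 -m jog '[[[-0.5,1.5,0.2],[-10,0,0],50],[[0,0,0],[0,0,0],50]]' 80; python3 -c "
from h import *
s=st();R=np.array(s['tool_rot']);print(np.round(R,3),np.degrees(np.arctan2(R[1,1],R[0,1])))"
```

```text
time: 3.88
position: [0.478, 0.2535, 0.0643]
tool_rot: [[-0.418, 0.909, 0.003], [0.909, 0.418, 0.002], [0.0, 0.004, -1.0]]
contact_force: [0.4, -0.2, -0.3]
grip_width: 0.59
t 3.875 p [0.478  0.2535 0.0643] F [ 0.4 -0.2 -0.3] M [ 0.05 -0.02 -0.05] g 0.59
[[-0.418  0.909  0.003]
 [ 0.909  0.418  0.002]
 [ 0.     0.004 -1.   ]] 24.698438412945958
```

Now down 15 mm and close.

```bash
python3 -m jog '[[[0,0,0],[-2,-1,-15],50],[[0,0,0],[0,0,0],50],[[0,0,0],[0,0,0],0],[[0,0,0],[0,0,0],0],[[0,0,0],[0,0,0],0],[[0,0,0],[0,0,0],0]]' 90; python3 -c "
from h import *
s=st();R=np.array(s['tool_rot']);print(np.round(R,3),np.degrees(np.arctan2(R[1,1],R[0,1])))
d=viewer.camera('wrist');save(d,'w2.png')"
```

```text
time: 4.62
position: [0.4765, 0.2529, 0.0494]
tool_rot: [[-0.418, 0.908, 0.005], [0.908, 0.418, 0.002], [-0.0, 0.006, -1.0]]
contact_force: [-0.0, 0.5, -0.6]
grip_width: 0.123
t 4.625 p [0.4765 0.2529 0.0494] F [-0.   0.5 -0.6] M [-0.02  0.07 -0.01] g 0.123
[[-0.418  0.908  0.005]
 [ 0.908  0.418  0.002]
 [-0.     0.006 -1.   ]] 24.733746938804412
```

View pics/w2.png

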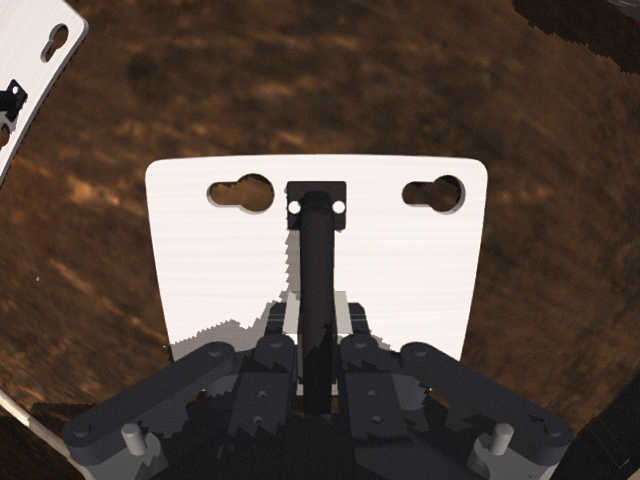

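```bash
python3 - <<'E'
from h import *
s=st();d=viewer.camera('wrist');im=d['img']
cv2.imwrite('pics/w2c.png',cv2.resize(im[145:220,140:500,::-1],None,fx=2.2,fy=2.2,interpolation=cv2.INTER_CUBIC))
p=np.array(s['position']);R=np.array(s['tool_rot'])
# plate frame from tool: cover x=tool y
for n,u in dict(h1=(257,193.5),h2=(448.5,194)).items():
    w=atz(d,*u,.005,s); l=R.T@(w-p); print(n,np.round(w,4),np.round(l*1000,1))
for u in [(152,162),(481,162),(316,155)]:
    w=atz(d,*u,.006,s); print(u,np.round(w,4),np.round(R.T@(w-p)*1000,1))
E
```

```text
t 4.675 p [0.4765 0.2528 0.0494] F [0.1 0.9 0.1] M [-0.02  0.07  0.02] g 0.123
h1 [0.432  0.2857 0.005 ] [ 48.5 -26.9  44.3]
h2 [0.5113 0.3227 0.005 ] [48.9 60.6 44.8]
(152, 162) [0.3805 0.28   0.006 ] [ 64.8 -76.1  43. ]
(481, 162) [0.5184 0.3434 0.006 ] [64.7 75.6 43.8]
(316, 155) [0.4488 0.3122 0.006 ] [65.5 -0.6 43.4]
```

View pics/w2c.png

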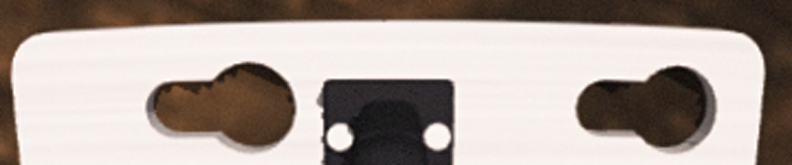

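```bash
python3 -m jog '[[[0,0,0],[0,0,20],0],[[0,0,0],[0,0,40],0],[[0,0,0],[0,0,45],0],[[0,0,0],[0,0,25],0],[[0,0,-4.3],[7.5,-49,0],0],[[0,0,-4.3],[7.5,-49,0],0],[[0,0,-4.3],[7.5,-49,0],0],[[0,0,-4.3],[7.5,-49,0],0],[[0,0,-4.3],[7.5,-49,0],0],[[0,0,-4.3],[7.5,-40,0],0],[[0,0,0],[0,0,0],0]]' 90; python3 -c "
from h import *
s=st();R=np.array(s['tool_rot']);print(np.round(R,3),np.degrees(np.arctan2(R[1,1],R[0,1])))
d=viewer.camera('wrist');save(d,'w3.png')"
```

```text
time: 6.1
position: [0.5129, -0.0415, 0.1731]
tool_rot: [[0.031, 0.999, -0.011], [1.0, -0.031, 0.003], [0.003, -0.011, -1.0]]
contact_force: [0.5, 0.7, -3.7]
grip_width: 0.122
t 6.1 p [ 0.5129 -0.0415  0.1731] F [ 0.5  0.7 -3.7] M [ 0.03  0.01 -0.01] g 0.122
[[ 0.031  0.999 -0.011]
 [ 1.    -0.031  0.003]
 [ 0.003 -0.011 -1.   ]] -1.7895457071941288
```

View pics/w3.png

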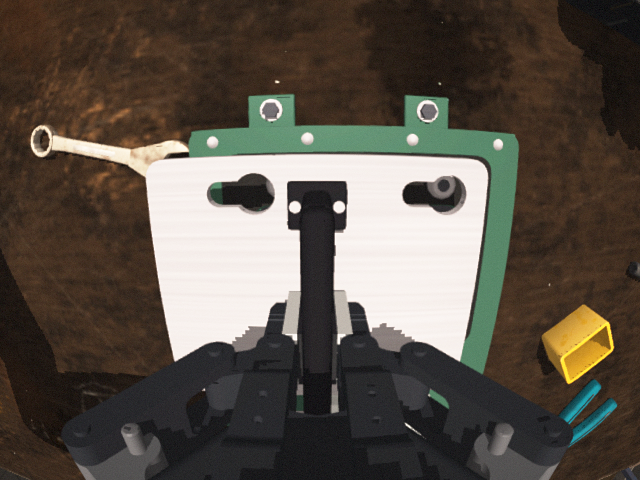

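```bash
cat > chk.py <<'E'
from h import *
s=st();R=np.array(s['tool_rot']);print(np.round(R[:,2],4),np.degrees(np.arctan2(R[1,1],R[0,1])))
print('q',np.round(s['qpos'],1))
E
python3 - <<'E'
from h import *
s=st();d=viewer.camera('wrist');im=d['img']
cv2.imwrite('pics/w3c.png',cv2.resize(im[165:225,390:480,::-1],None,fx=7,fy=7,interpolation=cv2.INTER_CUBIC))
for u in [(444,187)]:
    w=atz(d,*u,.098,s); print(np.round(w,4))
# left rivets on trap top z=.08: 
for u in [(212.5,142.5),(307,139),(412.5,140),(498,144.5)]:
    print(np.round(atz(d,*u,.081,s),4))
E
```

```text
t 6.15 p [ 0.5122 -0.04    0.1727] F [-1.1  0.  -3.6] M [0.01 0.07 0.02] g 0.118
[0.5807 0.0055 0.098 ]
[0.4524 0.032  0.081 ]
[0.5069 0.031  0.081 ]
[0.5666 0.0299 0.081 ]
[0.6212 0.0291 0.081 ]
```

View pics/w3c.png

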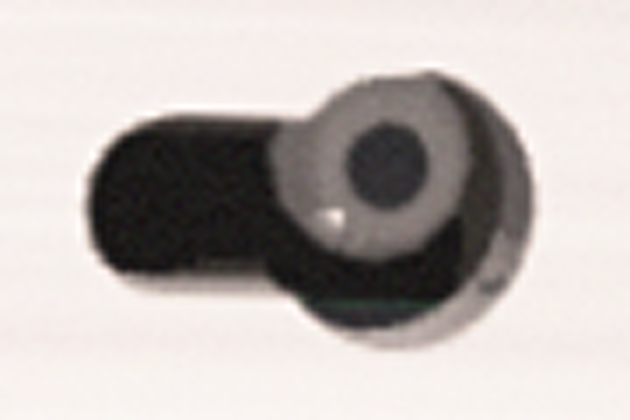

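```bash
python3 -m jog '[[[-0.2,-0.6,0.6],[6.5,-1,-15],0],[[0,0,0],[0,0,0],0]]' 90; python3 - <<'E'
from chk import *
d=viewer.camera('wrist');save(d,'w4.png')
cv2.imwrite('pics/w4c.png',cv2.resize(d['img'][165:225,190:490,::-1],None,fx=2.6,fy=2.6,interpolation=cv2.INTER_CUBIC))
E
```

```text
time: 6.45
position: [0.5172, -0.0373, 0.1564]
tool_rot: [[0.014, 1.0, -0.004], [1.0, -0.014, 0.003], [0.003, -0.005, -1.0]]
contact_force: [0.1, 0.7, -3.5]
grip_width: 0.124
t 6.45 p [ 0.5172 -0.0373  0.1564] F [ 0.1  0.7 -3.5] M [-0.01  0.04 -0.02] g 0.124
[-0.0045  0.0028 -1.    ] -0.8007993866352892
q [-1.380e+01  1.130e+01  1.016e+02  1.000e-01  6.730e+01 -1.300e+01]
```

View pics/w4c.png

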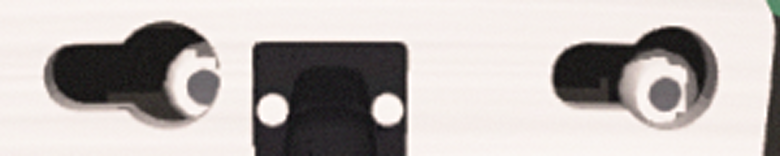

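```bash
cat > rel.py <<'E'
from h import *
import sys
# args: crop x0 y0 scale then stud px pairs
def rel(s,d,studs):
    R=np.array(s['tool_rot']);p=np.array(s['position']);out=[]
    for (u,v),h in studs:
        w=atz(d,u,v,.098,s);l=R.T@(w-p)*1000
        out.append(w[:2]); print('stud',np.round(w,4),'tool',np.round(l,1),'minus hole',np.round(l[:2]-h,1))
    if len(out)==2:
        e=out[1]-out[0];print('sep',np.linalg.norm(e),'yaw',np.degrees(np.arctan2(e[1],e[0])))
E
python3 - <<'E'
from rel import *
s=st();d=viewer.camera('wrist')
f=lambda x,y:(190+(x+.5)/2.6-.5,165+(y+.5)/2.6-.5)
rel(s,d,[(f(203,86),(48.5,-26.9)),(f(664,94),(48.9,60.6))])
E
```

```text
t 6.5 p [ 0.5178 -0.0374  0.1573] F [ 0.   0.4 -3.7] M [-0.03 -0.07  0.  ] g 0.115
stud [0.4936 0.0064 0.098 ] tool [ 43.3 -24.6  59.4] minus hole [-5.2  2.3]
stud [0.5822 0.0044 0.098 ] tool [42.5 63.9 59.2] minus hole [-6.4  3.3]
sep 0.08858123410378664 yaw -1.3074204714203883
```

```bash
python3 -m jog '[[[-0.15,-0.25,-0.5],[3,-5.8,0],0],[[0,0,0],[0,0,0],0]]' 90; python3 - <<'E'
from chk import *
s=status.sense();d=viewer.camera('wrist');save(d,'w5.png')
cv2.imwrite('pics/w5c.png',cv2.resize(d['img'][165:225,190:490,::-1],None,fx=2.6,fy=2.6,interpolation=cv2.INTER_CUBIC))
E
```

```text
time: 6.8
position: [0.5221, -0.0431, 0.1591]
tool_rot: [[0.022, 1.0, 0.005], [1.0, -0.022, -0.001], [-0.001, 0.005, -1.0]]
contact_force: [0.8, 0.1, -3.9]
grip_width: 0.119
t 6.8 p [ 0.5221 -0.0431  0.1591] F [ 0.8  0.1 -3.9] M [ 0.04 -0.02 -0.03] g 0.119
[ 0.005  -0.0013 -1.    ] -1.245156671614144
q [-14.2  11.4 101.2  -0.   67.1 -12.9]
```

View pics/w5c.png

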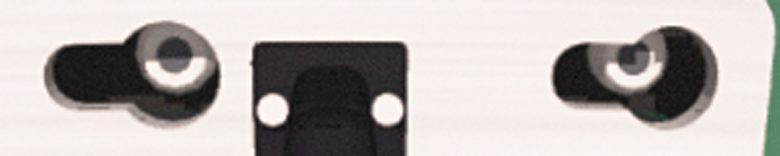

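```bash
python3 - <<'E'
from rel import *
s=st();d=viewer.camera('wrist')
f=lambda x,y:(190+(x+.5)/2.6-.5,165+(y+.5)/2.6-.5)
rel(s,d,[(f(175,54),(48.5,-26.9)),(f(634,57),(48.9,60.6))])
E
```

```text
t 6.85 p [ 0.522  -0.0429  0.159 ] F [-0.2  0.3 -3.2] M [ 0.03 -0.06 -0.03] g 0.119
stud [0.4934 0.0069 0.098 ] tool [ 49.2 -30.   60.8] minus hole [ 0.7 -3.1]
stud [0.5812 0.005  0.098 ] tool [49.2 57.9 61.3] minus hole [ 0.3 -2.7]
sep 0.08786078214929421 yaw -1.2260293717382558
```

```bash
python3 -m jog '[[[0.1,0.3,0],[-3,0.5,0],0],[[0,0,0],[0,0,-6],0],[[0,0,0],[0,0,-3],0]]' 90; python3 chk.py
```

```text
time: 7.28
position: [0.5187, -0.0425, 0.1498]
tool_rot: [[0.022, 1.0, -0.0], [1.0, -0.022, 0.001], [0.001, -0.0, -1.0]]
contact_force: [-0.3, -0.7, -4.2]
grip_width: 0.123
t 7.275 p [ 0.5187 -0.0425  0.1498] F [-0.3 -0.7 -4.2] M [-0.   -0.03  0.03] g 0.123
[-4.e-04  8.e-04 -1.e+00] -1.2551919002815255
q [-14.2  11.9 101.8   0.   66.3 -13. ]
```

Right on target. Lower gently.

```bash
python3 -m jog '[[[0,0,0],[0,0,-3],0],[[0,0,0],[0,0,-3],0],[[0,0,0],[0,0,-3],0]]' 90; python3 chk.py
```

```text
time: 7.65
position: [0.5195, -0.0426, 0.1405]
tool_rot: [[0.022, 1.0, 0.002], [1.0, -0.022, 0.001], [0.001, 0.002, -1.0]]
contact_force: [-0.1, 0.2, -3.0]
grip_width: 0.118
t 7.65 p [ 0.5195 -0.0426  0.1405] F [-0.1  0.2 -3. ] M [-0.   -0.03 -0.03] g 0.118
[ 1.6e-03  5.0e-04 -1.0e+00] -1.2601169006828772
q [-1.420e+01  1.270e+01  1.022e+02  1.000e-01  6.510e+01 -1.300e+01]
```

```bash
python3 -m jog '[[[0,0,0],[0,0,-3],0],[[0,0,0],[0,0,-3],0],[[0,0,0],[0,0,-2],0],[[0,0,0],[0,0,-1],0]]' 90; python3 - <<'E'
from chk import *
s=status.sense();d=viewer.camera('wrist');save(d,'w6.png')
cv2.imwrite('pics/w6c.png',cv2.resize(d['img'][100:260,130:530,::-1],None,fx=2,fy=2,interpolation=cv2.INTER_CUBIC))
E
```

```text
time: 8.15
position: [0.519, -0.0426, 0.1324]
tool_rot: [[0.022, 1.0, -0.001], [1.0, -0.022, 0.001], [0.001, -0.001, -1.0]]
contact_force: [-4.2, 0.6, 6.2]
grip_width: 0.121
t 8.15 p [ 0.519  -0.0426  0.1324] F [-4.2  0.6  6.2] M [0.11 0.53 0.03] g 0.121
[-7.e-04  8.e-04 -1.e+00] -1.2474458467808454
q [-14.2  13.3 102.5   0.   64.3 -13. ]
```

View pics/w6c.png

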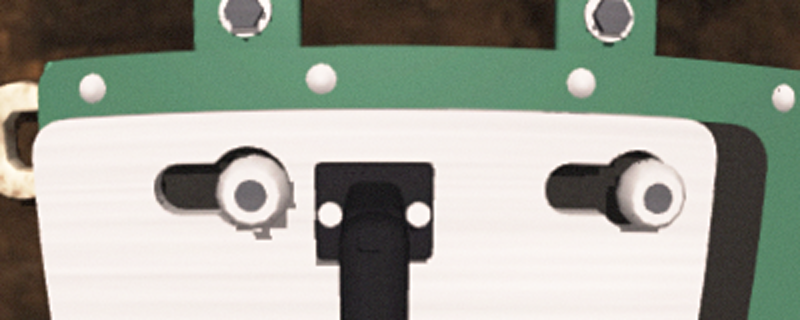

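```bash
python3 -m jog '[[[0,0,0],[4,-0.1,0.5],0],[[0,0,0],[4,-0.1,0],0],[[0,0,0],[4,-0.1,0],0],[[0,0,0],[3,0,0],0]]' 90; python3 chk.py
```

```text
time: 8.7
position: [0.5345, -0.0429, 0.1324]
tool_rot: [[0.022, 1.0, -0.002], [1.0, -0.022, 0.001], [0.001, -0.002, -1.0]]
contact_force: [-3.7, -0.4, 1.6]
grip_width: 0.12
t 8.7 p [ 0.5345 -0.0429  0.1324] F [-3.7 -0.4  1.6] M [ 0.04  0.33 -0.02] g 0.12
[-1.8e-03  7.0e-04 -1.0e+00] -1.253372842942796
q [-13.9  15.1 100.2   0.   64.8 -12.6]
```

```bash
python3 - <<'E'
from rel import *
s=status.sense();d=viewer.camera('wrist');save(d,'w7.png')
cv2.imwrite('pics/w7c.png',cv2.resize(d['img'][160:220,190:490,::-1],None,fx=2.6,fy=2.6,interpolation=cv2.INTER_CUBIC))
a=viewer.camera('side');cv2.imwrite('pics/s7c.png',cv2.resize(a['img'][185:295,245:365,::-1],None,fx=5,fy=5,interpolation=cv2.INTER_CUBIC))
E
```

```text
(no output)
```

View pics/w7c.png

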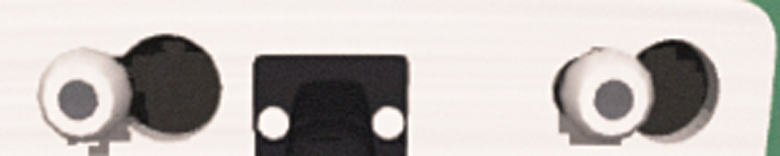

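View pics/s7c.png

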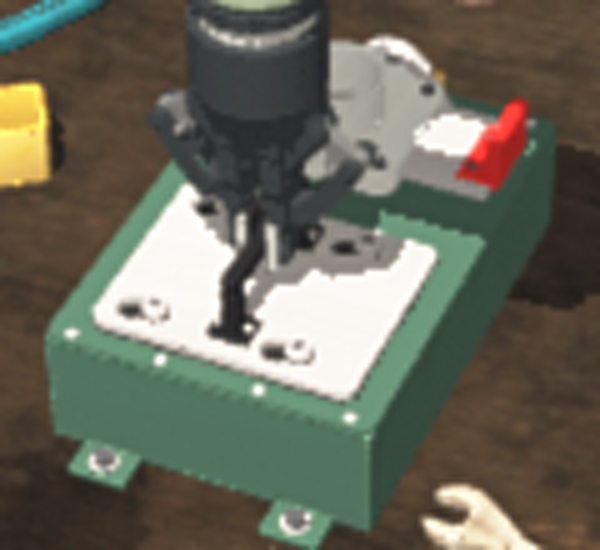

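```bash
python3 - <<'E'
from rel import *
s=st();d=viewer.camera('wrist')
f=lambda x,y:(190+(x+.5)/2.6-.5,160+(y+.5)/2.6-.5)
rel(s,d,[(f(78,100),(48.5,-43.2)),(f(614,100),(48.9,44.8))])
E
python3 -m jog '[[[0,0,0],[2,0,0],0],[[0,0,0],[2,0,0],0]]' 90;python3 chk.py
```

```text
t 8.8 p [ 0.535  -0.0429  0.1324] F [-1.  -0.  -2.5] M [-0.06 -0.07 -0.02] g 0.124
stud [0.494  0.0063 0.098 ] tool [ 48.4 -42.1  34.5] minus hole [-0.1  1.1]
stud [0.582  0.0045 0.098 ] tool [48.5 45.9 34.4] minus hole [-0.4  1.1]
sep 0.08802062071638106 yaw -1.1710901423198816
time: 9.1
position: [0.5386, -0.0429, 0.1324]
tool_rot: [[0.022, 1.0, -0.001], [1.0, -0.022, 0.001], [0.001, -0.001, -1.0]]
contact_force: [-1.9, 0.1, 0.3]
grip_width: 0.122
t 9.1 p [ 0.5386 -0.0429  0.1324] F [-1.9  0.1  0.3] M [ 0.01  0.2  -0.03] g 0.122
[-1.2e-03  7.0e-04 -1.0e+00] -1.254102481324016
q [-13.7  15.5  99.7   0.   64.9 -12.5]
```

```bash
python3 -m jog '[[[0,0,0],[1.5,0,0],0]]' 90;python3 chk.py
```

```text
time: 9.22
position: [0.5392, -0.0429, 0.1324]
tool_rot: [[0.022, 1.0, -0.004], [1.0, -0.022, 0.001], [0.001, -0.004, -1.0]]
contact_force: [-6.8, 0.1, 4.1]
grip_width: 0.12
t 9.225 p [ 0.5392 -0.0429  0.1324] F [-6.8  0.1  4.1] M [-0.02  0.97  0.01] g 0.12
[-3.9e-03  7.0e-04 -1.0e+00] -1.2374648620948885
q [-13.7  15.7  99.5  -0.   65.1 -12.5]
```

```bash
python3 -m jog '[[[0,-0.2,0],[-2,0,0],0],[[0,0,0],[0,0,0],0]]' 90;python3 - <<'E'
from chk import *
s=status.sense();d=viewer.camera('wrist');save(d,'w8.png')
cv2.imwrite('pics/w8c.png',cv2.resize(d['img'][160:220,190:490,::-1],None,fx=2.6,fy=2.6,interpolation=cv2.INTER_CUBIC))
E
```

```text
time: 9.48
position: [0.5377, -0.0429, 0.1324]
tool_rot: [[0.022, 1.0, 0.001], [1.0, -0.022, 0.001], [0.001, 0.001, -1.0]]
contact_force: [-2.6, 0.0, -1.4]
grip_width: 0.121
t 9.475 p [ 0.5377 -0.0429  0.1324] F [-2.6  0.  -1.4] M [0.01 0.26 0.02] g 0.121
[ 1.2e-03  6.0e-04 -1.0e+00] -1.2450404815462792
q [-13.8  15.3  99.9   0.1  64.7 -12.6]
```

View pics/w8c.png

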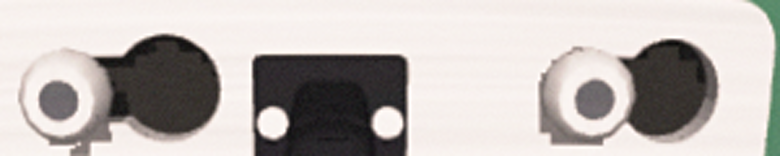

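```bash
python3 -m jog '[[[0,0,0],[-1.2,0,0],0],[[0,0,0],[0,0,0],0]]' 90;python3 chk.py
```

```text
time: 9.78
position: [0.5369, -0.0429, 0.1325]
tool_rot: [[0.022, 1.0, 0.002], [1.0, -0.022, 0.001], [0.001, 0.002, -1.0]]
contact_force: [-1.9, -0.8, -0.4]
grip_width: 0.121
t 9.775 p [ 0.5369 -0.0429  0.1325] F [-1.9 -0.8 -0.4] M [-0.07  0.2   0.03] g 0.121
[ 2.4e-03  6.0e-04 -1.0e+00] -1.2476296841313594
q [-1.380e+01  1.520e+01  1.001e+02  1.000e-01  6.460e+01 -1.260e+01]
```

```bash
python3 -m jog '[[[0,0,0],[0,0,0],40],[[0,0,0],[0,0,0],40],[[0,0,0],[0,0,0],40],[[0,0,0],[0,0,0],40],[[0,0,0],[0,0,10],40],[[0,0,0],[0,0,35],40],[[0,0,0],[0,0,35],40],[[0,0,0],[-22,-57,0],40],[[0,0,0],[-22,-57,0],40],[[0,0,0],[-22,-57,0],40],[[0,0,0],[-21,-54,0],40],[[0,0,0],[0,0,0],40]]' 90;python3 - <<'E'
from chk import *
s=status.sense();d=viewer.camera('wrist');save(d,'w9.png')
for m in ('gate_lip','port'): print(m,[(np.round(k['at'],1),round(k['conf'],2)) for k in models.mark_of(m,d)][:3])
a=viewer.camera('side');cv2.imwrite('pics/s9c.png',cv2.resize(a['img'][185:295,245:365,::-1],None,fx=5,fy=5,interpolation=cv2.INTER_CUBIC))
E
```

```text
time: 11.28
position: [0.4508, -0.2747, 0.224]
tool_rot: [[0.017, 1.0, 0.016], [1.0, -0.017, -0.007], [-0.007, 0.016, -1.0]]
contact_force: [-0.1, 0.8, -0.1]
grip_width: 0.47
t 11.275 p [ 0.4508 -0.2747  0.224 ] F [-0.1  0.8 -0.1] M [ 0.05 -0.01  0.03] g 0.47
[ 0.0162 -0.0071 -0.9998] -0.9774002575060864
q [-40.9   7.2  97.7   0.3  74.2 -40. ]
gate_lip [(array([119.7, 299.5]), 0.86)]
port [(array([125.8, 477.7]), 0.8)]
```

View pics/w9.png

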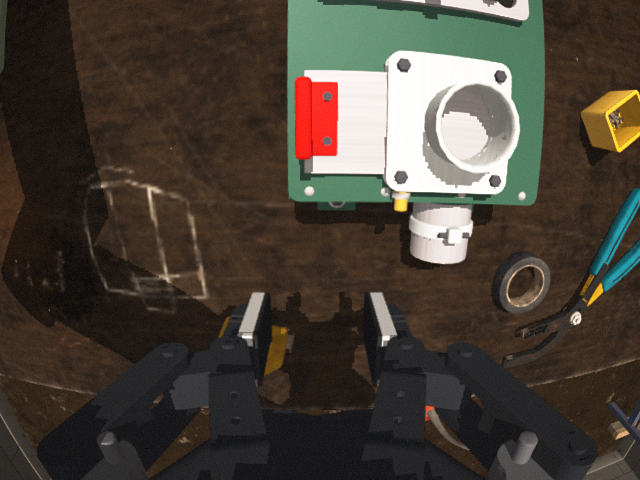

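View pics/s9c.png

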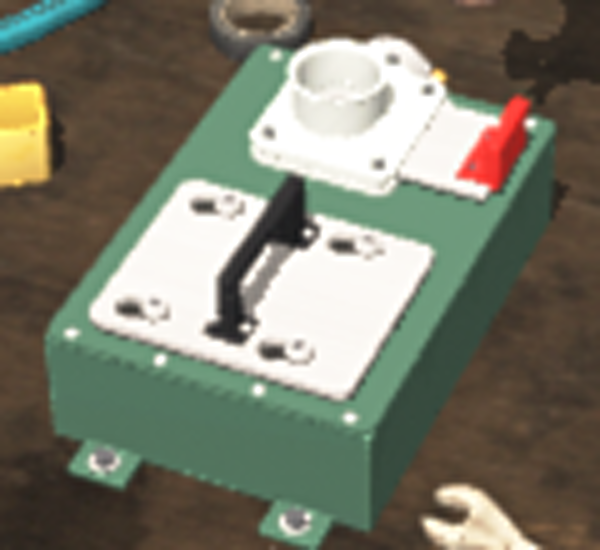

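```bash
python3 - <<'E'
from h import *
s=st();d=viewer.camera('wrist')
for u in [(303.5,118.5),(303,79),(303,158),(296,118),(311,118)]: print(np.round(atz(d,*u,.1215,s),4))
print('mark',np.round(atz(d,299.5,119.7,.11,s),4),'port',np.round(atz(d,477.7,125.8,.125,s),4))
E
```

```text
t 11.475 p [ 0.4524 -0.2698  0.223 ] F [0.4 0.4 0.4] M [-0.03 -0.   -0.  ] g 0.466
[ 0.4463 -0.1881  0.1215]
[ 0.4463 -0.1647  0.1215]
[ 0.4457 -0.2114  0.1215]
[ 0.442  -0.1877  0.1215]
[ 0.4507 -0.1878  0.1215]
mark [ 0.4436 -0.1886  0.11  ] port [ 0.5522 -0.1891  0.125 ]
```

```bash
python3 -m jog '[[[0.4,0.9,-0.2],[-7,41,-25],40],[[0,0,0],[0,41,-25],40],[[0,0,0],[0,0,0],40],[[0,0,0],[0,0,0],40]]' 90;python3 chk.py
```

```text
time: 12.02
position: [0.4475, -0.1811, 0.1727]
tool_rot: [[0.004, 1.0, 0.001], [1.0, -0.004, 0.001], [0.001, 0.001, -1.0]]
contact_force: [0.6, -0.7, 0.5]
grip_width: 0.467
t 12.025 p [ 0.4475 -0.1811  0.1727] F [ 0.6 -0.7  0.5] M [ 0.01 -0.02 -0.03] g 0.467
[ 0.0012  0.0013 -1.    ] -0.21711488964363726
q [-3.240e+01  5.700e+00  1.059e+02  1.000e-01  6.830e+01 -3.220e+01]
```

```bash
python3 -m jog '[[[0,0,-1],[-2,-7,-25],40],[[0,0,0],[0,0,-18],40],[[0,0,0],[0,0,0],40]]' 90;python3 chk.py
```

```text
time: 12.4
position: [0.4487, -0.1904, 0.1321]
tool_rot: [[0.02, 1.0, 0.007], [1.0, -0.02, -0.003], [-0.003, 0.007, -1.0]]
contact_force: [-0.4, 0.0, 0.2]
grip_width: 0.466
t 12.4 p [ 0.4487 -0.1904  0.1321] F [-0.4  0.   0.2] M [-0.02 -0.01  0.04] g 0.466
[ 0.0074 -0.0033 -1.    ] -1.1704222313539774
q [-3.320e+01  9.300e+00  1.074e+02  1.000e-01  6.280e+01 -3.210e+01]
```

```bash
python3 -m jog '[[[0.2,0.4,0],[-3,2.4,-8],40],[[0,0,0],[0,0,0],40],[[0,0,0],[0,0,0],40]]' 50;python3 - <<'E'
from chk import *
s=status.sense();d=viewer.camera('wrist');save(d,'w10.png')
E
```

```text
time: 12.78
position: [0.4475, -0.1895, 0.1262]
tool_rot: [[0.021, 1.0, 0.004], [1.0, -0.021, -0.002], [-0.002, 0.004, -1.0]]
contact_force: [-0.9, -0.2, -0.1]
grip_width: 0.471
t 12.775 p [ 0.4475 -0.1895  0.1262] F [-0.9 -0.2 -0.1] M [0.08 0.09 0.03] g 0.471
[ 0.004  -0.0024 -1.    ] -1.1928625966769073
q [-33.2   9.7 107.7   0.   62.3 -32. ]
```

View pics/w10.png

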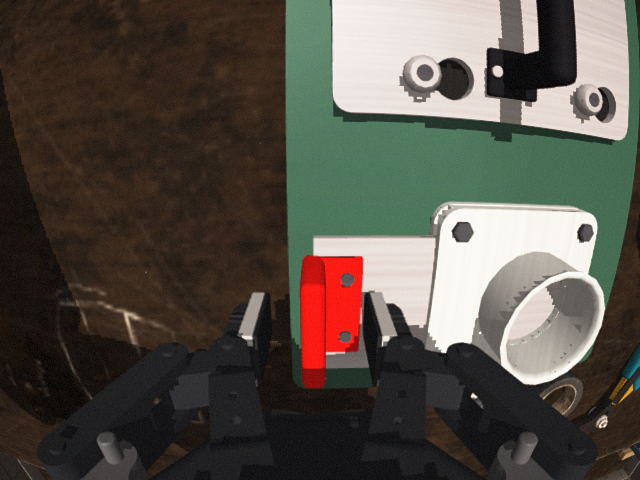

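```bash
python3 -m jog '[[[0.1,0.2,0],[-1,0.5,-2],0],[[0,0,0],[0,0,0],0],[[0,0,0],[0,0,0],0],[[0,0,0],[0,0,0],0],[[0,0,0],[0,0,0],0]]' 50;python3 chk.py
```

```text
time: 13.45
position: [0.4461, -0.1889, 0.1245]
tool_rot: [[0.021, 1.0, -0.0], [1.0, -0.021, -0.001], [-0.001, -0.0, -1.0]]
contact_force: [-0.7, 0.2, 1.0]
grip_width: 0.106
t 13.45 p [ 0.4461 -0.1889  0.1245] F [-0.7  0.2  1. ] M [ 0.    0.05 -0.03] g 0.106
[-2.e-04 -8.e-04 -1.e+00] -1.1771657119000207
q [-33.2   9.9 107.8  -0.   62.3 -32. ]
```

```bash
python3 -m jog '[[[0,0,0],[-4,0.1,0],0],[[0,0,0],[-4,0.1,0],0],[[0,0,0],[-4,0.1,0],0]]' 50;python3 chk.py
```

```text
time: 13.82
position: [0.4394, -0.1888, 0.1245]
tool_rot: [[0.021, 1.0, 0.014], [1.0, -0.021, -0.002], [-0.002, 0.014, -1.0]]
contact_force: [4.5, -0.2, -2.7]
grip_width: 0.104
t 13.825 p [ 0.4394 -0.1888  0.1245] F [ 4.5 -0.2 -2.7] M [ 0.03 -0.1   0.01] g 0.104
[ 0.0139 -0.002  -0.9999] -1.2208732608149095
q [-33.9   8.7 109.2   0.4  61.4 -32.8]
```

```bash
python3 -m jog '[[[0,0.6,0],[-5,0.1,0],0],[[0,0.2,0],[-5,0.1,0],0],[[0,0,0],[-4,0.1,0],0]]' 50;python3 chk.py
```

```text
time: 14.2
position: [0.426, -0.1885, 0.1246]
tool_rot: [[0.022, 1.0, 0.003], [1.0, -0.022, -0.002], [-0.002, 0.003, -1.0]]
contact_force: [3.4, -0.7, -3.0]
grip_width: 0.103
t 14.2 p [ 0.426  -0.1885  0.1246] F [ 3.4 -0.7 -3. ] M [ 0.15 -0.63  0.03] g 0.103
[ 0.0029 -0.0024 -1.    ] -1.232827569795881
q [-34.5   7.6 110.5  -0.   61.7 -33.3]
```

```bash
python3 -m jog '[[[0,0.1,0],[-4,0.1,0],0],[[0,0,0],[-2,0.1,0],0],[[0,0,0],[0,0,0],0]]' 50;python3 chk.py
```

```text
time: 14.58
position: [0.4189, -0.1884, 0.1246]
tool_rot: [[0.022, 1.0, 0.0], [1.0, -0.022, -0.002], [-0.002, 0.0, -1.0]]
contact_force: [3.9, -0.6, -3.8]
grip_width: 0.102
t 14.575 p [ 0.4189 -0.1884  0.1246] F [ 3.9 -0.6 -3.8] M [ 0.05 -0.55  0.08] g 0.102
[ 4.0e-04 -2.4e-03 -1.0e+00] -1.2560612896814234
q [-3.500e+01  6.900e+00  1.113e+02 -1.000e-01  6.170e+01 -3.370e+01]
```

```bash
python3 -m jog '[[[0,0,0],[0,0,0],30],[[0,0,0],[0,0,0],30],[[0,0,0],[0,0,0],30]]' 50;python3 - <<'E'
from chk import *
s=status.sense();d=viewer.camera('wrist');save(d,'w11.png')
E
```

```text
time: 14.95
position: [0.4174, -0.1883, 0.1247]
tool_rot: [[0.022, 1.0, -0.004], [1.0, -0.022, -0.002], [-0.002, -0.004, -1.0]]
contact_force: [-0.1, 0.8, 0.6]
grip_width: 0.349
t 14.95 p [ 0.4174 -0.1883  0.1247] F [-0.1  0.8  0.6] M [0.06 0.05 0.01] g 0.349
[-0.0036 -0.002  -1.    ] -1.2411599301138203
q [-35.    6.9 111.3  -0.2  61.9 -33.6]
```

View pics/w11.png

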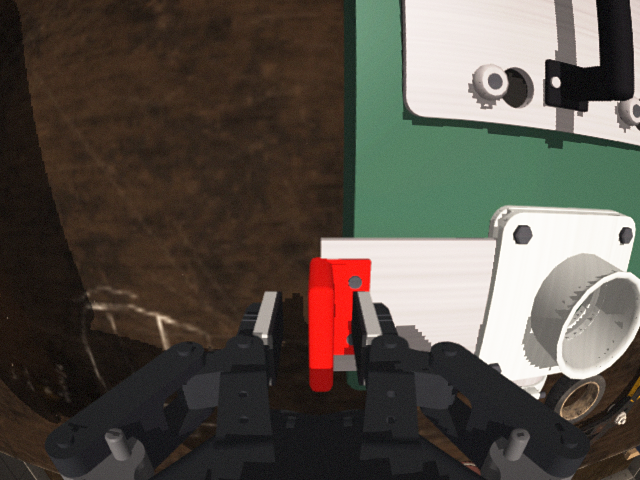

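```bash
python3 -m jog '[[[0,-0.2,0],[0,0,15],30],[[0,0,0],[0,0,40],30],[[0,0,0],[0,0,45],30],[[0,0,0],[13,-42,0],30],[[0,0,0],[15,-42,0],30],[[0,0,0],[0,0,0],30],[[0,0,0],[0,0,0],30]]' 50;python3 - <<'E'
from chk import *
s=status.sense();d=viewer.camera('wrist');save(d,'w12.png');print(np.round(s['position'],4))
for m in ('gate_lip','port'):
  k=models.mark_of(m,d)[0];print(m,k,np.round(atz(d,k['at'][1],k['at'][0],.11 if m=='gate_lip' else .125,s),4))
print([round(float(x),4) for x in status.sense()['position']])
t=viewer.camera('top');cv2.imwrite('pics/t12.png',cv2.resize(t['img'][165:265,260:400,::-1],None,fx=5.5,fy=5.5,interpolation=cv2.INTER_CUBIC))
E
```

```text
time: 15.88
position: [0.4463, -0.2743, 0.2357]
tool_rot: [[0.02, 1.0, 0.005], [1.0, -0.02, -0.007], [-0.007, 0.006, -1.0]]
contact_force: [-0.1, 0.3, -0.6]
grip_width: 0.353
t 15.875 p [ 0.4463 -0.2743  0.2357] F [-0.1  0.3 -0.6] M [ 0.02  0.06 -0.03] g 0.353
[ 0.0055 -0.0067 -1.    ] -1.1417598949758454
q [-41.    6.4  97.1  -0.1  76.  -39.8]
[ 0.4463 -0.2743  0.2357]
gate_lip {'at': [119.6, 268.0], 'conf': 0.92} [ 0.4163 -0.1923  0.11  ]
port {'at': [125.0, 477.2], 'conf': 0.77} [ 0.5508 -0.1942  0.125 ]
[0.4462, -0.2737, 0.2354]
```

View pics/w12.png

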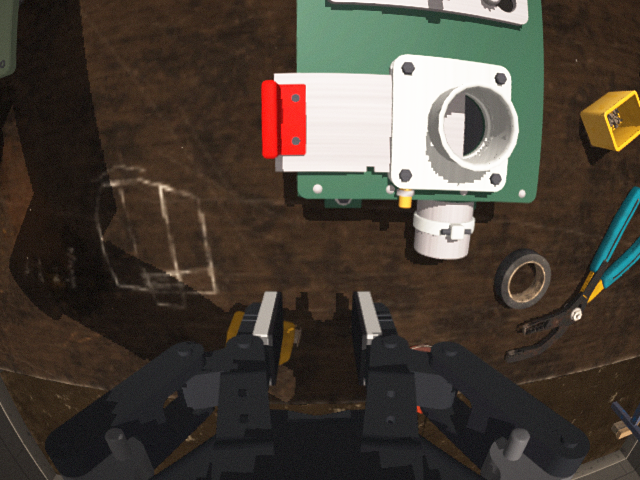

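View pics/t12.png

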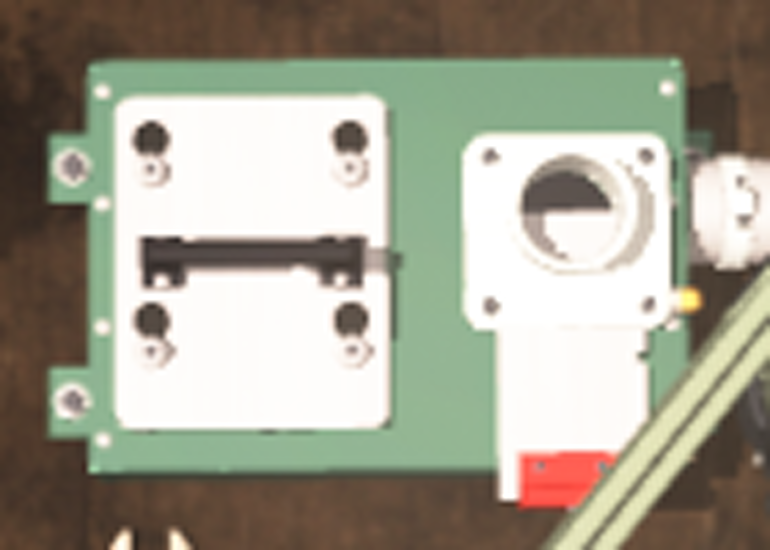

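```bash
python3 - <<'E'
from h import *
a=cv2.imread('pics/top0.png').astype(float);t=viewer.camera('top');b=t['img'][:,:,::-1].astype(float)
for im in (a,b):
    red=(im[:,:,2]-im[:,:,1]).clip(0)
    p=red[225:275,355:364].mean(1);print('cent',225+(p*np.arange(50)).sum()/p.sum(),np.round(p[10:36]))
print(np.linalg.norm(atz(t,360,242,.1)-atz(t,360,252,.1))/10*1000,'mm/px')
# stud/cover check: subpix
x=a[165:200,325:385].mean(2);y=b[165:200,325:385].mean(2)
T=cv2.phaseCorrelate(x,y);print('static shift',T)
E
```

```text
cent 246.12180249082735 [  2.   8. 155. 162. 145. 157. 165. 167. 177. 171. 172. 169.  20.   0.
   0.   0.   0.  19.  21.  21.  20.  20.  19.  20.  20.  19.]
cent 252.30786644029428 [  2.   2.   2.   2.   2.   2.   2.   2.   2.   2.   2.   6.  97. 158.
 140. 146. 158. 164. 175. 166. 166. 174.  67.  20.  18.  15.]
2.6266295587958406 mm/px
static shift ((0.1324526631556111, -0.1047705739711482), 0.40303301978418726)
```

```bash
python3 - <<'E'
from h import *
t=viewer.camera('top');im=t['img']
m=(im.min(2)>150).astype(np.uint8);m[:,:270]=0;m[:,338:]=0;m[:170]=0;m[260:]=0
m=cv2.morphologyEx(m,cv2.MORPH_OPEN,np.ones((3,3),np.uint8))
c=max(cv2.findContours(m,0,1)[0],key=cv2.contourArea)
B=cv2.boxPoints(cv2.minAreaRect(c));W=np.array([atz(t,*b,.089)[:2] for b in B]);print(np.round(W,4).tolist(),W.mean(0),np.linalg.norm(W[1]-W[0]),np.linalg.norm(W[2]-W[1]))
W2=np.array([atz(t,*b,.104)[:2] for b in B]);print('if raised',np.linalg.norm(W2[1]-W2[0]))
st()
E
```

```text
[[0.4608, 0.0343], [0.6208, 0.0307], [0.6171, -0.1103], [0.457, -0.1056]] [ 0.5389228  -0.03772947] 0.1600809939226047 0.14101218242648347
if raised 0.1584483839601502
t 16.175 p [ 0.4463 -0.2738  0.2351] F [-1.1 -0.4 -0.2] M [0.04 0.06 0.03] g 0.348
```

```bash
python3 -c "
from bench import ticket
print(ticket.sign_off())"
```

```text
the job is handed in; nothing more can be done
None
```

The cover is on and the inlet gate is at its half-open notch. I handed the job in at about 16 s, with the gripper open and clear of everything.

**Cover:** I lined its keyholes up with the studs by looking through them with the wrist camera. It dropped onto the gasket without catching. I slid it under the heads until I felt the stop, then backed off about 2 mm.
- The wrist camera put home about 1 mm short of where the stop did, so I left the cover between the two.
- A last top-camera check put its centre about 1 mm past the seat centre in x, which is within the calibration error. The y value from that check was unreliable because the outline took in some rivets.

**Gate:** I gripped the red lip, pulled it out and let go.
- The tool moved 27.2 mm while gripping, and comparing top-camera images before and after gives about 27 mm.
- The wrist-camera marks gave 26 to 27 mm, and the shutter covers about half the spigot.
- I did not feel a clear click. About 4 N remained on the tool until release, so I am relying on the measured position, which is within the 2 mm where the plunger draws the gate in.

**Other items:** I did not touch the oil can or the tape measure, though I did not measure their positions again at the end.

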